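Find the hidden release notch of the hardware case and press it

TASK

Unlock the clear-lidded hardware case by touch: put a fingertip on one of the grey end blocks of its front sill and run it along the black sill until it finds the notch, then press the release tab inside the notch fully home so that the lid pops ajar, and move clear. Grasp nothing, do not push or lift the lid itself, and leave the things lying around where they are.

Things in the scene. Friction and masses are not known exactly. Their poses are not given: they have to be found in the camera images.
- case: low grey hardware case fixed to the bench, 360 mm along its own y, about 180 mm along its own x, 55 mm high; bolts, nuts and a plate show through its clear lid. Origin: centre of its footprint on the bench; own -x is its front, z up. The sill runs along its front edge.
- sill_mid (a point): middle of the sill's flat top (case axes), 55 mm above the bench. The sill is a ledge 42 mm wide in x, 360 mm long in y: a 30 mm grey end block at each end and five black 60 mm caps between, flush. Four caps are plain; one, another each time and not reported, is notched: 46 mm long in y about the cap's middle, 7 mm cheeks either side, open at the top, front and back, floored by the release tab.
- end_left: grey end block of the sill, at own +y of the case, with a screw head shown on top, flush; 42x30 mm; origin at the centre of its top face, which is the end of the sill's top; fixed to the case, same axes
- end_right: grey end block of the sill at own -y of the case, otherwise like end_left; origin at the centre of its top face, which is the end of the sill's top
- release (a joint): travel in m of the release tab in the notch, black, 34x44 mm: 0 out (its top 8 mm below the sill's top), 0.010 fully home (pressed straight down, its top 18 mm below the sill's top). It gives at 5 to 7 N, has no return spring and stays where it is pushed. It is linked to the lid.
- lid: see-through whitish lid of the case, 128x356x5 mm, top level with the sill when shut; origin on its rear hinge line, own -x towards the front, z normal to it. Its front edge lies 24 mm behind the sill's centre line. The linkage lifts it as the tab goes down: 0.18 rad when fully home, the front edge then 23 mm higher.
- can: white drink can with a yellow disc, 66 mm across, 119 mm high, upright; origin at the centre of its underside; a bystander, to be left where it is
- cup: blue cup with a white band, 72 mm across, 112 mm high, upright; origin at the centre of its underside; a bystander, to be left where it is
- tape_measure: black tape measure with a red button, 37x80x69 mm; origin at the centre of its underside; a bystander, to be left where it is
- torch: black torch lying flat, 36x122x36 mm; origin at the centre of its underside; a bystander, to be left where it is
- screwdriver: blue-handled screwdriver lying flat along y, 29x200x30 mm; origin at the centre of its underside; a bystander, to be left where it is
- pliers: black-handled pliers lying flat, 66x190x14 mm; origin at the centre of its underside; a bystander, to be left where it is
- marker: black and white marker lying flat along y, 15x132x15 mm; origin at the centre of its underside; a bystander, to be left where it is

How it is judged:
By the outcome, as a careful person would: the job done as asked, in the order asked, and still so for the second after the job is handed in, with the robot touching nothing.
It also fails if it takes over 64 s, if anything falls off the work surface, if the arm or the gripper's body presses on something with over 40 N, if the wrist force passes 120 N, or if a joint passes its speed limit or range.

ROBOT

A 6-joint arm with a two-finger parallel gripper is mounted at the origin on a cart in front of the work surface, level with it; the furniture and walls round the work are solid. World frame = base frame: x ahead of the robot, y to its left, z up, the work surface at z = 0. Lengths are in m, angles in rad, forces in N, time in s.
With the tool pointing down it reaches from about 0.25 to 0.775 m from the base axis. Payload 4 kg.
Tool frame: the origin (TCP) lies on the centre line of the jaws, within the pads' length; the fingertips stand 8 mm ahead of it and the grasp point (between the pads) lies 11 mm behind it; z points along the fingers, y is the direction in which the jaws open and shut (so a half turn about z gives the same grasp; the last joint's range is limited). The gripper opens to 94 mm and grips with 3 to 60 N. Pads are 16 mm wide; open, the fingers measure 119 mm over their backs; the gripper's body (75 mm by 177 mm) begins 78 mm behind the grasp point.
Start: joints at [0.999, 0.087, 1.371, -0, 1.684, -0.103], TCP at [0.249, 0.491, 0.214] pointing down, gripper open.
Joint ranges: [-3.1, 3.1], [-0.76, 2.03], [0.27, 2.55], [-1.08, 4.22], [0.17, 2.65], [-2.57, 2.57]. Speed limits (rad/s): [2.79, 2.79, 3.14, 3.14, 3.14, 3.14].

INTERFACE

Orientations are given as [roll, pitch, yaw] about the fixed x, y, z axes, in that order (R = Rz(yaw) Ry(pitch) Rx(roll)).
In Python, from bench import robot, cams, close_job gives the robot as it stands.
- The arm moves only by the tool arm_command, never from a script. Its argument "plan" is one flat list of numbers, 7 for each row, row after row: the shift along the tool's x, y, z in cm, then the turn, a rotation vector about the tool's x, y, z in degrees, then the closure, from 0 (fully open) to 1 (shut). A call has 1 to 8 rows; each row shifts and turns the commanded pose from where the row before left it, along the tool's axes as they then stand; what a row does not reach is not made up. A row lasts 1/8 s, in which the tool goes at most 62.5 mm and 10.7 degrees, less where a joint would pass 70% of its speed; a pose out of reach is approached as far as the arm can. A call with a gripper value outside its range is refused whole. The fingers move at their own pace and stop on an object; the grip force is fixed at half the most. Time passes only in rows, so rows that do not move let the fingers close. It gives the time, the measured TCP pose, the force and the opening at its end, in the units of the state.
- robot.get_obs(): the state, without advancing time (a new reading comes with each control period).
- cams.snapshot(name): name is "scene" or "top" or "wrist"; returns a dict with "pixels" (384x512x3 uint8, red, green, blue), "fov_y" (degrees; the focal length in pixels is half the picture's height over the tangent of half this angle, whatever the lens; pixels are square), "cx", "cy" (the principal point, pixels), "camera_from_world" (4x4, takes a point from world to camera coordinates); the wrist camera has in their place "tool_from_camera" (4x4, takes a point from camera to tool coordinates, whose origin is the TCP and whose axes are the flange's). Camera axes: x right, y up, looking along -z (the intrinsics and any distortion apply to the point x, -y, -z); pixel columns grow to the right and rows downward; lengths in m; the calibration is good to about 2 mm. A picture is of the moment at which its call begins: read the wrist's pose just before it. There is no depth.
- close_job(): hands the job in, once; it reports no verdict.
The state is a dict: "time": time; "joint_positions": joint angles; "qvel": joint speeds; "joint_torque": joint torques, N m; "tool_pos": TCP position; "ee_rot": TCP orientation; "wrist_force": force on the tool from outside, world axes, zero at the start; "wrist_torque": the same for the moment, N m; "width": finger opening in m.
Only numpy, scipy, OpenCV 4.12 (cv2) and the standard library are available. Lean on these libraries where they do the work, as an engineer would, in place of code of your own. Each camera call takes 0.05 s, during which the arm holds its last target.

## Working session

There is one attempt and no reset: what is moved stays moved. The work goes in short steps, Python scripts to look and compute and a tool call to move; the robot and the scene stay as the last step left them, time stands still between calls to the robot, and variables do not carry over. Pictures are saved under pics/ and viewed, and the job is handed in when it is done.

Besides the shell and the picture viewer there is one more tool, called as name(argument=value, ...) on one line, values as JSON. arm_command: Moves the arm, as the interface text tells. Its arguments: {"type":"object","properties":{"plan":{"type":"array","items":{"type":"number"}}},"required":["plan"]}

```bash
ls; mkdir -p pics; python3 - <<'E'
from bench import robot,cams
import cv2,numpy as np
o=robot.get_obs()
for k,v in o.items(): print(k,np.round(v,4))
for n in("scene","top","wrist"):
    s=cams.snapshot(n); cv2.imwrite(f"pics/a_{n}.png",s["pixels"][:,:,::-1])
    print(n,{k:(np.round(v,4).tolist() if k!="pixels" else 0) for k,v in s.items()})
E
```

```text
pics
time 0.0
joint_positions [ 0.9989  0.0879  1.3722 -0.      1.6836 -0.1031]
qvel [-0.0019  0.0023  0.0011  0.001  -0.0013 -0.0021]
joint_torque [-1.00000e-03 -3.40187e+01 -3.02425e+01  7.16000e-02  3.31000e-02
 -2.00000e-04]
tool_pos [0.2482 0.4902 0.2123]
ee_rot [-3.1394e+00 -2.0000e-04  2.6729e+00]
wrist_force [ 1.2437 -0.0935 -0.2331]
wrist_torque [ 0.0106 -0.0433  0.0137]
width 0.094
scene {'pixels': 0, 'fov_y': 48.5086, 'cx': 255.4956, 'cy': 192.2634, 'camera_from_world': [[0.7044, -0.7097, -0.0114, -0.4191], [0.4967, 0.4814, 0.7222, -0.3149], [-0.507, -0.5144, 0.6916, -1.1235], [0.0, 0.0, 0.0, 1.0]]}
top {'pixels': 0, 'fov_y': 47.0242, 'cx': 259.5503, 'cy': 191.0722, 'camera_from_world': [[0.02, -0.9998, 0.0012, -0.0407], [0.9847, 0.0199, 0.1732, -0.5605], [-0.1732, -0.0023, 0.9849, -1.286], [0.0, 0.0, 0.0, 1.0]]}
wrist {'pixels': 0, 'fov_y': 60.1958, 'cx': 262.0078, 'cy': 193.066, 'tool_from_camera': [[-0.0004, 0.9694, 0.2453, 0.072], [1.0, 0.0004, -0.0, 0.0012], [-0.0001, 0.2453, -0.9694, -0.1704], [0.0, 0.0, 0.0, 1.0]]}
```

View pics/a_scene.png

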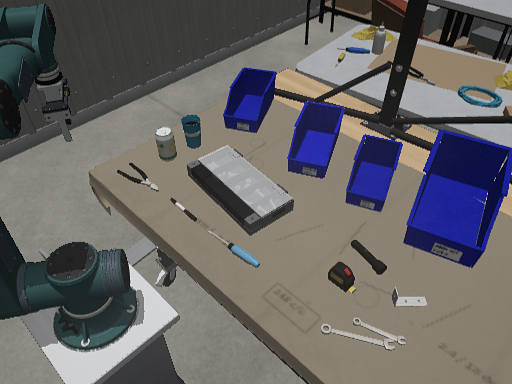

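View pics/a_top.png

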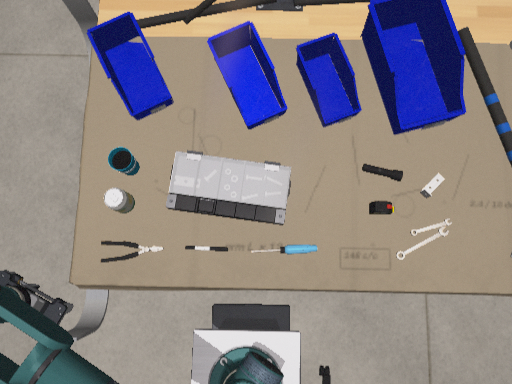

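View pics/a_wrist.png

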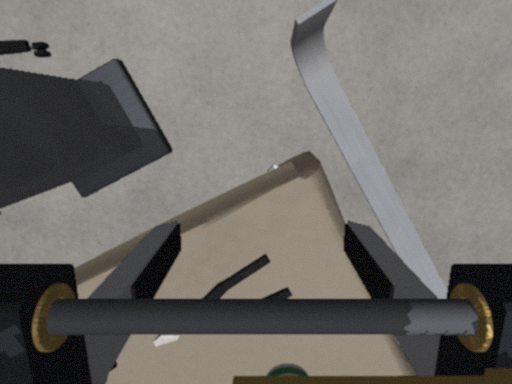

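```bash
python3 - <<'E'
import cv2,numpy as np
a=cv2.imread("pics/a_top.png")[140:240,155:300]
b=cv2.imread("pics/a_scene.png")[135:240,175:305]
cv2.imwrite("pics/b_top.png",cv2.resize(a,None,fx=5.5,fy=5.5,interpolation=cv2.INTER_CUBIC))
cv2.imwrite("pics/b_scene.png",cv2.resize(b,None,fx=5.5,fy=5.5,interpolation=cv2.INTER_CUBIC))
E
```

```text
(no output)
```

View pics/b_top.png

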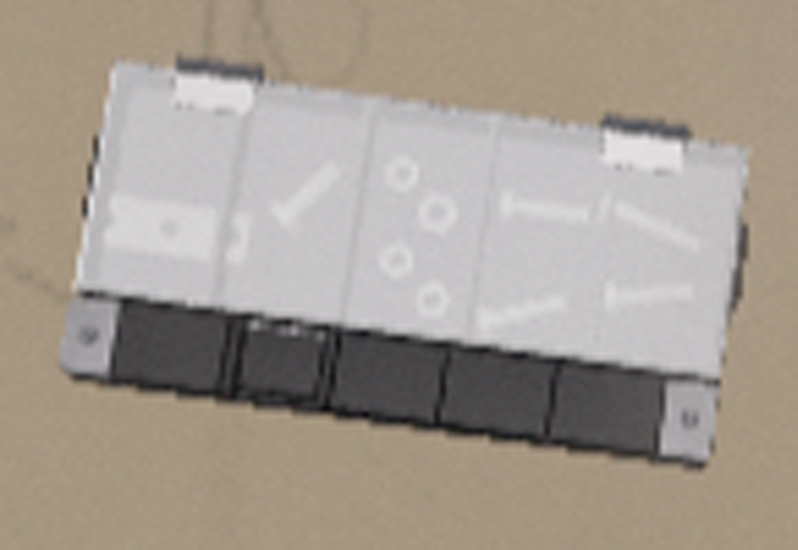

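View pics/b_scene.png

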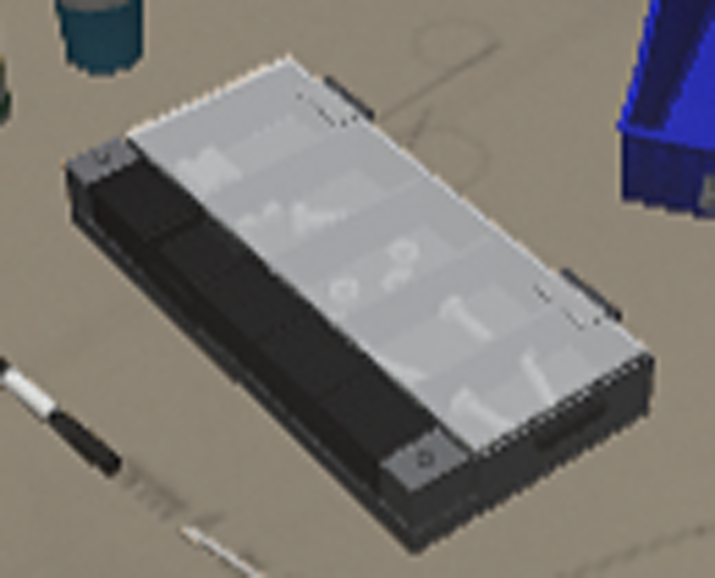

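```bash
cat > h.py <<'E'
import numpy as np
def ray(s,u,v,z):
    f=192/np.tan(np.radians(s["fov_y"]/2)); T=s["camera_from_world"];R=T[:3,:3];c=-R.T@T[:3,3]
    d=R.T@np.array([(u-s["cx"])/f,-(v-s["cy"])/f,-1.]); return c+d*(z-c[2])/d[2]
E
python3 - <<'E'
from bench import robot,cams
from h import *
t=cams.snapshot("top");c=cams.snapshot("scene")
g=lambda u,v,x,y:(x+(u+.5)/5.5-.5,y+(v+.5)/5.5-.5)
P=[]
for n,s,off,pts in(("top",t,(155,140),[(88,334),(690,418),(235,363),(330,374),(283,363)]),("scene",c,(175,135),[(104,157),(426,459)])):
    for u,v in pts: print(n,np.round(ray(s,*g(u,v,*off),.055),4))
o=robot.get_obs();print(np.round(o["tool_pos"],4),np.round(o["ee_rot"],4))
for (u,v) in [(90,285),(752,147),(62,370),(705,465)]: print(np.round(ray(t,*g(u,v,155,140),.055),4))
E
```

```text
top [0.5266 0.2368 0.055 ]
top [ 0.4872 -0.092   0.055 ]
top [0.5123 0.1559 0.055 ]
top [0.5073 0.104  0.055 ]
top [0.5128 0.1298 0.055 ]
scene [0.5286 0.2356 0.055 ]
scene [ 0.4875 -0.0929  0.055 ]
[0.2484 0.4905 0.213 ] [-3.1407e+00 -1.0000e-04  2.6728e+00]
[0.5538 0.2372 0.055 ]
[ 0.6385 -0.1245  0.055 ]
[0.5066 0.2498 0.055 ]
[ 0.4618 -0.1004  0.055 ]
```

arm_command(plan=[0,0,0,0,0,-10,1,0,0,0,0,0,-9.9,1,0,0,0,0,0,0,1,0,0,0,0,0,0,1])

```text
time: 0.75
tool_pos: [0.2485, 0.4907, 0.2134]
ee_rot: [3.142, 0.0, 3.018]
wrist_force: [0.6, -0.2, -0.4]
width: 0.0574
```

arm_command(plan=[-3.85,-2.73,0,0,0,0,1,-3.85,-2.73,0,0,0,0,1,-3.85,-2.73,0,0,0,0,1,-3.85,-2.73,0,0,0,0,1,-3.85,-2.73,0,0,0,0,1,-3.85,-2.73,0,0,0,0,1,-3.85,-2.73,0,0,0,0,1,-3.85,-2.73,0,0,0,0,1])

```text
time: 1.75
tool_pos: [0.5288, 0.2354, 0.2135]
ee_rot: [3.141, 0.0, 3.018]
wrist_force: [0.7, -0.5, -0.0]
width: 0.0005
```

arm_command(plan=[0,0,0,0,0,0,1,0,0,0,0,0,0,1])

```text
time: 2.0
tool_pos: [0.5275, 0.2368, 0.2134]
ee_rot: [3.141, -0.001, 3.019]
wrist_force: [-0.4, 0.7, 0.4]
width: 0.0002
```

arm_command(plan=[0,0,3.4,0,0,0,1,0,0,3.4,0,0,0,1,0,0,3.4,0,0,0,1,0,0,3.0,0,0,0,1,0,0,0,0,0,0,1,0,0,0,0,0,0,1])

```text
time: 2.75
tool_pos: [0.528, 0.2376, 0.0831]
ee_rot: [3.14, 0.002, 3.021]
wrist_force: [0.1, -0.5, 0.4]
width: 0.0005
```

```bash
python3 - <<'E'
from bench import robot,cams
import cv2
for n in("scene","wrist"):
    s=cams.snapshot(n); p=s["pixels"][:,:,::-1]
    if n=="scene": p=cv2.resize(p[60:240,130:310],None,fx=3.3,fy=3.3,interpolation=cv2.INTER_CUBIC)
    cv2.imwrite(f"pics/c_{n}.png",p)
E
```

```text
(no output)
```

View pics/c_scene.png

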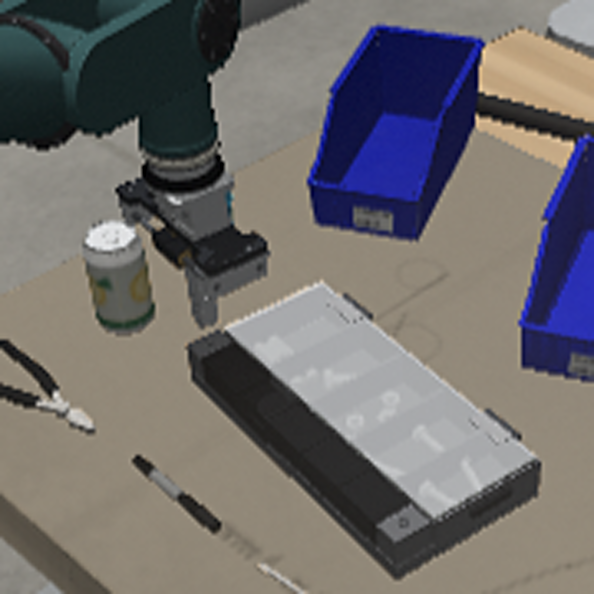

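View pics/c_wrist.png

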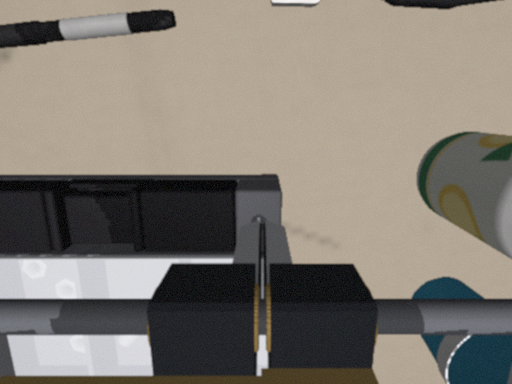

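arm_command(plan=[0,0,1.2,0,0,0,1,0,0,0.5,0,0,0,1,0,0,0,0,0,0,1,0,0,0,0,0,0,1])

```text
time: 3.35
tool_pos: [0.5278, 0.2365, 0.0644]
ee_rot: [-3.142, -0.0, 3.02]
wrist_force: [-0.6, -0.1, 0.1]
width: 0.0004
```

arm_command(plan=[0,0,0.2,0,0,0,1,0,0,0,0,0,0,1,0,0,0,0,0,0,1])

```text
time: 3.72
tool_pos: [0.5281, 0.2366, 0.0633]
ee_rot: [3.141, 0.001, 3.02]
wrist_force: [-1.5, -0.5, 4.2]
width: 0.0006
```

arm_command(plan=[0,0,0.1,0,0,0,1,0,0,0,0,0,0,1,0,0,0,0,0,0,1])

```text
time: 4.1
tool_pos: [0.5281, 0.2366, 0.0633]
ee_rot: [3.141, 0.001, 3.02]
wrist_force: [-2.2, -0.9, 8.7]
width: 0.0002
```

arm_command(plan=[0,-0.4,0,0,0,0,1,0,-0.4,0,0,0,0,1,0,-0.4,0,0,0,0,1,0,-0.4,0,0,0,0,1])

```text
time: 4.6
tool_pos: [0.5274, 0.2227, 0.0633]
ee_rot: [3.136, 0.004, 3.021]
wrist_force: [1.1, 3.1, 5.9]
width: 0.0004
```

arm_command(plan=[0,-0.4,0,0,0,0,1,0,-0.4,0,0,0,0,1,0,-0.4,0,0,0,0,1,0,-0.4,0,0,0,0,1])

```text
time: 5.1
tool_pos: [0.5255, 0.2067, 0.0633]
ee_rot: [3.137, 0.004, 3.02]
wrist_force: [0.1, 3.6, 5.1]
width: 0.0004
```

arm_command(plan=[0,-0.4,0,0,0,0,1,0,-0.4,0,0,0,0,1,0,-0.4,0,0,0,0,1,0,-0.4,0,0,0,0,1])

```text
time: 5.6
tool_pos: [0.5237, 0.1908, 0.0633]
ee_rot: [3.137, 0.004, 3.02]
wrist_force: [0.4, 2.9, 5.6]
width: 0.0006
```

arm_command(plan=[0,-0.4,0,0,0,0,1,0,-0.4,0,0,0,0,1,0,-0.4,0,0,0,0,1,0,-0.4,0,0,0,0,1])

```text
time: 6.1
tool_pos: [0.5217, 0.1749, 0.0633]
ee_rot: [3.137, 0.004, 3.02]
wrist_force: [-0.7, 3.6, 6.5]
width: 0.0002
```

arm_command(plan=[0,-0.4,0,0,0,0,1,0,-0.4,0,0,0,0,1,0,-0.4,0,0,0,0,1,0,-0.4,0,0,0,0,1])

```text
time: 6.6
tool_pos: [0.5198, 0.159, 0.0632]
ee_rot: [3.137, 0.004, 3.02]
wrist_force: [0.3, 4.3, 5.6]
width: 0.0003
```

arm_command(plan=[0,-0.4,0,0,0,0,1,0,-0.4,0,0,0,0,1,0,-0.3,0,0,0,0,1])

```text
time: 6.98
tool_pos: [0.5166, 0.1459, 0.0612]
ee_rot: [-3.141, -0.0, 3.02]
wrist_force: [0.4, 0.7, -0.2]
width: 0.0004
```

arm_command(plan=[0,-0.3,0,0,0,0,1,0,-0.3,0,0,0,0,1])

```text
time: 7.22
tool_pos: [0.5155, 0.1398, 0.0607]
ee_rot: [-3.141, -0.001, 3.02]
wrist_force: [0.6, 0.0, -1.2]
width: 0.0003
```

arm_command(plan=[0,-0.3,0,0,0,0,1])

```text
time: 7.35
tool_pos: [0.5154, 0.1369, 0.0611]
ee_rot: [-3.141, -0.001, 3.02]
wrist_force: [-0.3, -0.2, -0.3]
width: 0.0005
```

arm_command(plan=[0,-0.3,0,0,0,0,1])

```text
time: 7.48
tool_pos: [0.5152, 0.1341, 0.0614]
ee_rot: [-3.142, -0.0, 3.02]
wrist_force: [0.6, 0.7, -0.8]
width: 0.0005
```

arm_command(plan=[0,-0.2,0,0,0,0,1,0,0,0.3,0,0,0,1,0,0,0.3,0,0,0,1,0,0,0.1,0,0,0,1,0,0,0,0,0,0,1])

```text
time: 8.1
tool_pos: [0.5151, 0.1324, 0.055]
ee_rot: [3.142, 0.0, 3.02]
wrist_force: [-1.3, -1.3, 4.5]
width: 0.0007
```

arm_command(plan=[0,0,0.2,0,0,0,1,0,0,0.2,0,0,0,1,0,0,0,0,0,0,1])

```text
time: 8.48
tool_pos: [0.5151, 0.1324, 0.0509]
ee_rot: [3.141, 0.0, 3.02]
wrist_force: [-2.0, 0.0, 4.4]
width: 0.0007
```

arm_command(plan=[0,0,0.2,0,0,0,1,0,0,0.2,0,0,0,1,0,0,0,0,0,0,1])

```text
time: 8.85
tool_pos: [0.5151, 0.1324, 0.0468]
ee_rot: [3.141, 0.0, 3.02]
wrist_force: [-1.6, 0.6, 4.5]
width: 0.0006
```

arm_command(plan=[0,0,0.2,0,0,0,1,0,0,0.2,0,0,0,1,0,0,0,0,0,0,1])

```text
time: 9.22
tool_pos: [0.5152, 0.1324, 0.0451]
ee_rot: [3.141, 0.001, 3.02]
wrist_force: [-5.5, -0.9, 15.1]
width: 0.0007
```

arm_command(plan=[0,0,0.2,0,0,0,1,0,0,0,0,0,0,1,0,0,0,0,0,0,1])

```text
time: 9.6
tool_pos: [0.5152, 0.1324, 0.045]
ee_rot: [3.141, 0.001, 3.02]
wrist_force: [-9.5, -2.3, 22.3]
width: 0.0005
```

arm_command(plan=[0,0,-0.4,0,0,0,1,0,0,-0.5,0,0,0,1,0,0,-1,0,0,0,1,0,0,-2,0,0,0,1,0,0,-3,0,0,0,1,0,0,-4,0,0,0,1,0,0,-4,0,0,0,1,0,0,0,0,0,0,1])

```text
time: 10.6
tool_pos: [0.5173, 0.1327, 0.1937]
ee_rot: [3.139, 0.008, 3.02]
wrist_force: [-0.3, 0.2, -0.9]
width: 0.0006
```

```bash
python3 - <<'E'
from bench import robot,cams
import cv2
ps=[]
for n in("scene","wrist"):
    s=cams.snapshot(n); p=s["pixels"][:,:,::-1]
    if n=="scene": p=cv2.resize(p[60:240,130:310],None,fx=3.3,fy=3.3,interpolation=cv2.INTER_CUBIC)
    cv2.imwrite(f"pics/d_{n}.png",p)
E
```

```text
(no output)
```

View pics/d_scene.png

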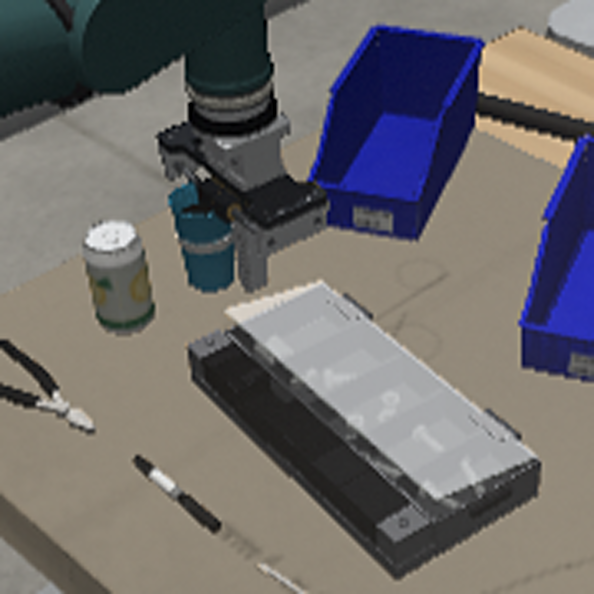

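View pics/d_wrist.png

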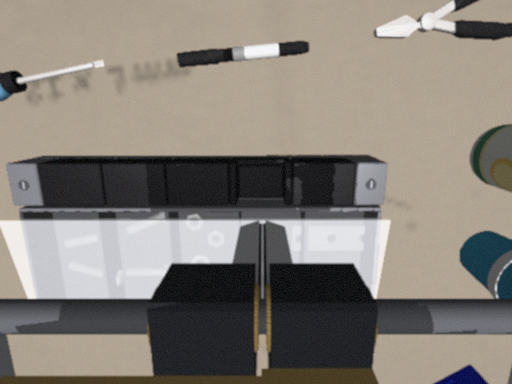

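arm_command(plan=[0,0,-3,0,0,0,1,3,3,-1,0,0,0,1,4,4,0,0,0,0,1,4,4,0,0,0,0,1,3,3,0,0,0,0,1,0,3,0,0,0,0,1,0,0,0,0,0,0,1,0,0,0,0,0,0,1])

```text
time: 11.7
tool_pos: [0.3963, 0.3171, 0.2278]
ee_rot: [-3.139, -0.002, 3.02]
wrist_force: [-0.2, -0.2, -0.1]
width: 0.0003
```

```bash
python3 - <<'E'
from bench import robot,cams
import cv2,numpy as np
o=robot.get_obs();print(o["time"],np.round(o["tool_pos"],3),np.round(o["wrist_force"],1))
a=cams.snapshot("top")["pixels"][:,:,::-1];b=cv2.imread("pics/a_top.png")
cv2.imwrite("pics/e_top.png",a)
p=np.vstack([b[140:270,85:325],a[140:270,85:325]]);cv2.imwrite("pics/e_cmp.png",cv2.resize(p,None,fx=2.3,fy=2.3,interpolation=cv2.INTER_CUBIC))
s=cams.snapshot("scene")["pixels"][:,:,::-1];cv2.imwrite("pics/e_scene.png",s)
for n,x in(("top",a),("scene",s)):
    d=np.abs(x.astype(int)-cv2.imread(f"pics/a_{n}.png")).max(2)>40
    k,_,st,_=cv2.connectedComponentsWithStats(d.astype(np.uint8)); print(n,[r.tolist() for r in st[1:] if r[4]>15])
E
```

```text
11.7 [0.396 0.317 0.228] [-0.2 -0.2 -0.1]
top [[167, 165, 6, 26, 32], [169, 191, 117, 17, 190], [0, 192, 188, 192, 19771], [213, 305, 16, 23, 268], [194, 330, 51, 30, 811], [191, 337, 25, 47, 631], [246, 342, 23, 20, 231], [265, 358, 9, 13, 49], [237, 360, 29, 24, 243], [272, 365, 18, 19, 152]]
scene [[116, 3, 13, 15, 31], [0, 7, 14, 32, 160], [0, 9, 65, 108, 2022], [120, 8, 19, 53, 335], [40, 10, 5, 9, 21], [77, 16, 28, 21, 115], [97, 19, 27, 39, 298], [120, 19, 5, 10, 22], [70, 23, 6, 12, 30], [18, 29, 16, 9, 60], [69, 47, 36, 44, 354], [10, 56, 10, 8, 31], [105, 56, 11, 15, 52], [111, 69, 28, 13, 119], [42, 77, 8, 8, 22], [129, 76, 13, 7, 20], [118, 83, 10, 3, 22], [116, 88, 39, 45, 678], [0, 102, 29, 50, 284], [42, 105, 27, 8, 49], [65, 119, 6, 5, 23], [63, 132, 10, 10, 68], [198, 147, 91, 71, 557], [0, 173, 55, 90, 1832], [145, 178, 14, 12, 55], [98, 249, 38, 37, 377], [86, 268, 12, 22, 63], [114, 268, 7, 13, 36], [0, 289, 61, 31, 1124], [134, 290, 12, 21, 104], [102, 297, 11, 11, 32], [119, 325, 20, 16, 151], [30, 329, 31, 19, 341]]
```

View pics/e_cmp.png

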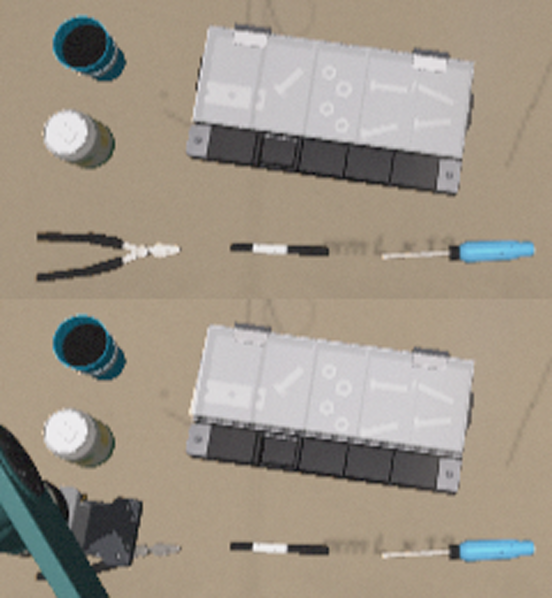

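View pics/e_scene.png

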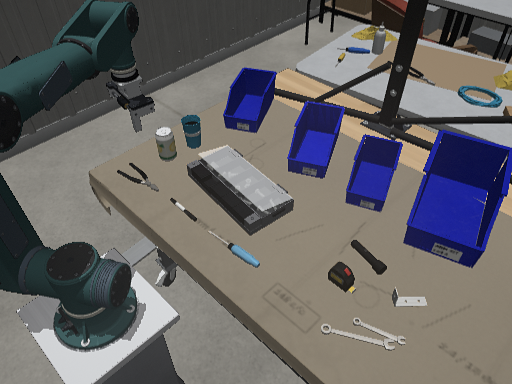

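The pictures show the lid ajar: its front edge is lifted across about (198–289, 147–218) in the scene view. The can, cup, pliers, marker and screwdriver are where they were at the start, and the gripper hangs free. I'm handing the job in.

```bash
python3 -c "
from bench import close_job
print(close_job())"
```

```text
the job is handed in; nothing more can be done
None
```

The case is unlocked. The release tab is fully home, the lid is ajar, and the arm is clear. I handed the job in at about 11.7 s.

- **Search by touch:** With the gripper closed, I set the fingertips on the left grey end block, with contact at about 4–9 N. I slid them along the sill toward -y at a steady 5–6 N. At the second cap, about 90 mm along, the force fell to zero and the tip dropped 2 mm. The first pictures had already suggested that cap, so camera and touch agreed.
- **Pressing the tab:** I centred the fingertips in the notch and pressed straight down. The tab gave at about 4.5 N, slightly under the stated 5–7 N. It stopped hard with the fingertips 18 mm below the sill's top, where the force rose to 22 N.
- **Last checks:** The pictures show the lid's front edge raised. I did not measure the lid's opening angle. In the top and scene pictures the only changes were the lid and the arm (with its shadow), so the bystanders had not moved. In the top view the arm hid part of the pliers, but the scene view shows them in place. The wrist force was about zero with the gripper hanging free.

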